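# Feel for the notch in the tool chest's front rail and spring the lid

### The job

The grey steel tool chest bolted to the bench has no handle: its lid is held by a catch bar hidden under the front rail, which can be reached only through a notch in that rail. Run a fingertip along the top of the rail until you feel the notch, press down inside it until the lid springs free, then take the hand away and leave the lid standing fully open. Leave the hand tools and the steel offcut beside the chest where they are.

Things in the scene. Friction and masses are not known exactly. Their poses are not given: they have to be found in the camera images.
- rail: Front rail: level grey steel strip on the chest's edge nearest the robot, 38 mm wide (x), 420 mm long (y), 4 mm thick, a 16 mm flange folded down in front; does not move. Origin: middle of its top face, 85 mm above the bench; x across it towards the lid, y along it, z up. Its top is smooth but for one notch, 54 mm long in y, cut through the whole width and the flange: open above and in front.
- chest: Grey tool chest, 220 (x) x 420 (y) x 85 mm high, bolted down. Origin: centre of its underside; x to the hinge side. Where the notch lies in its rail differs each time and is not given; feel or see it: its middle is between y = -60 and +60 mm from the rail's middle. Bare steel shows in it. The shut lid begins 2 mm behind the rail, its top 2 mm lower than the rail's.
- catch (a joint): Catch bar: bare steel, 300 mm long, under the rail; its flat 32 mm wide tread lies 10 mm below the rail's top inside the notch. Value: angle (rad), 0 at rest, 0.32 fully down. Pressing it takes 4 N to start, up to 13 N in all; it pivots at its lid side, so its middle sinks 7 mm and its front 12 mm. From about 0.18 rad the hook lets go of the lid. Springs back to 0 when released.
- lid (a joint): Lid: flat steel plate 172 mm deep (x), 408 mm wide, 0.6 kg, hinged along the chest's far side. Value: opening angle (rad), 0 shut and latched, 1.25 open at its stop. Once unlatched a spring raises it to the stop in some seconds; its front edge swings up and away from the robot. If the hand is in its way it leans lightly on the hand and opens on when the hand has gone.
- lid_front (a point): Middle of the lid's front top edge; with the lid shut 83 mm above the bench, 21 mm behind the middle line of the rail. Axes as the lid's: x to the hinge, y along the edge.
- file: Flat file with a wooden handle, 310 mm long, 27 mm high, lying loose in front of the chest, roughly along the rail. Origin: under its middle, on the bench; x points from handle to tip. To be left alone.
- hammer: Hammer, 260 mm long, 26 mm high, wooden handle, lying loose beside the chest. Origin: under its middle, on the bench; x points from handle to head. To be left alone.
- offcut: Round steel bar offcut, 32 mm in diameter and 75 mm high, standing loose on the other side of the chest. Origin: centre of its underside. To be left alone.

How it is judged:
By the outcome, as a careful person would: the job done as asked, in the order asked, and still so for the second after the job is handed in, with the robot touching nothing.
It also fails if it takes over 67 s, if anything falls off the work surface, if the arm or the gripper's body presses on something with over 40 N, if the wrist force passes 120 N, or if a joint passes its speed limit or range.

### The arm

A 6-joint arm with a two-finger parallel gripper is mounted at the origin on the work surface. World frame = base frame: x ahead of the robot, y to its left, z up, the work surface at z = 0. Lengths are in m, angles in rad, forces in N, time in s.
With the tool pointing down it reaches from about 0.35 to 0.85 m from the base axis. Payload 8.1 kg.
Tool frame: the origin (TCP) lies midway between the tips of the shut fingers; the grasp point (between the pads) lies 19 mm behind it; z points along the fingers, y is the direction in which the jaws open and shut (so a half turn about z gives the same grasp; the last joint's range is limited). The gripper opens to 93 mm and grips with 3 to 60 N. Pads are 15 mm wide; open, the fingers measure 128 mm over their backs; the gripper's body (75 mm by 188 mm) begins 65 mm behind the grasp point.
Start: joints at [1.103, 0.13, 1.488, -0, 1.523, -0.085], TCP at [0.224, 0.557, 0.219] pointing down, gripper open.
Joint ranges: [-2.96, 2.96], [-0.89, 2.26], [0.02, 2.5], [-1.34, 4.48], [0, 2.73], [-2.66, 2.66]. Speed limits (rad/s): [2.39, 2.39, 2.79, 3.14, 3.14, 3.14].

### API

Orientations are given as a rotation vector (axis times angle).
In Python, from plant import robot, optics, ticket gives the robot as it stands.
- The arm moves only by the tool send_rows, never from a script. Its argument "targets" is a list of rows, each a list of 3 entries, a list of its own where there are three numbers: the opening, from -1 (shut) to 1 (fully open), then the shift along the tool's x, y, z in mm, then the turn about the tool's z in rad. A call has 1 to 12 rows; each row shifts and turns the commanded pose from where the row before left it, along the tool's axes as they then stand; what a row does not reach is not made up. A row lasts 1/10 s, in which the tool goes at most 50 mm and 8.59 degrees, less where a joint would pass 70% of its speed; a pose out of reach is approached as far as the arm can. A call with a gripper value outside its range is refused whole. The fingers move at their own pace and stop on an object; "newtons" is the grip in N (left out, the last holds). Time passes only in rows, so rows that do not move let the fingers close. It gives the time, the measured TCP pose, the force and the opening at its end, in the units of the state.
- robot.read_state(): the state, without advancing time (a new reading comes with each control period).
- optics.read_camera(name): name is "side" or "top" or "wrist"; returns a dict with "color" (400x640x3 uint8, red, green, blue), "K" (3x3 intrinsics, pixels), "k1" (the pictures are not rectified: a ray, as slopes to the right and down, at radius r is drawn at 1 + k1 r^2 times it, then the intrinsics apply), "position" and "orientation" of the camera in the world. Camera axes: x right, y up, looking along -z (the intrinsics and any distortion apply to the point x, -y, -z); pixel columns grow to the right and rows downward; lengths in m; the calibration is good to about 2 mm. A picture is of the moment at which its call begins. There is no depth.
- ticket.close_job(): hands the job in, once; it reports no verdict.
Trained networks look in the newest picture that a camera, given by its name, has taken for a name from the list of things; names that differ only in an ending like _2 or _b are one class to them, and where a whole thing is asked for, a point or a joint stands for the part that bears it (a point fixed in the world has none). Each returns a list of dicts, best first, with "confidence" (0 to 1); they miss things now and then, are a little off and sometimes report something else, mostly with a low value. They report only what shows in the picture. A call takes as long as a camera call.
- optics.cut_out(camera, name): "region" (400x640 bool, what is visible of it) and "point" ([column, row] in pixels, amid what is visible of it).
The state is a dict: "t": time; "q": joint angles; "dq": joint speeds; "joint_torque": joint torques, N m; "tool_pos": TCP position; "orientation": TCP orientation; "force": force on the tool from outside, world axes, zero at the start; "wrist_torque": the same for the moment, N m; "opening": finger opening in m.
Only numpy, scipy, OpenCV 4.12 (cv2) and the standard library are available. Lean on these libraries where they do the work, as an engineer would, in place of code of your own. Each camera call takes 0.05 s, during which the arm holds its last target.

## Working session

There is one attempt and no reset: what is moved stays moved. The work goes in short steps, Python scripts to look and compute and a tool call to move; the robot and the scene stay as the last step left them, time stands still between calls to the robot, and variables do not carry over. Pictures are saved under pics/ and viewed, and the job is handed in when it is done.

Besides the shell and the picture viewer there is one more tool, called after ">>>" as name(argument=value, ...) on one line, values as JSON. send_rows: Moves the arm, as the interface text tells. Its arguments: {"type":"object","properties":{"targets":{"type":"array","items":{"type":"array"}},"newtons":{"type":"number"}},"required":["targets"]}

```bash
ls; mkdir -p pics
cat > h.py <<'E'
import numpy as np, cv2
from scipy.spatial.transform import Rotation as R
from plant import robot, optics, ticket
def cam(n,f=None):
    c=optics.read_camera(n)
    if f: cv2.imwrite('pics/'+f,c['color'][:,:,::-1])
    return c
def rot(o):
    o=np.array(o,float)
    return R.from_rotvec(o).as_matrix() if o.shape==(3,) else o
def ray(c,p):
    K=c['K'];d=np.array([(p[0]-K[0][2])/K[0][0],(p[1]-K[1][2])/K[1][1]]);s=d.copy()
    for _ in range(20): s=d/(1+c['k1']*(s@s))
    v=rot(c['orientation'])@np.array([s[0],-s[1],-1]);return np.array(c['position']),v
def atz(c,p,z):
    o,v=ray(c,p);return o+v*(z-o[2])/v[2]
def proj(c,X):
    q=rot(c['orientation']).T@(np.array(X)-c['position']);s=np.array([q[0],-q[1]])/-q[2]
    s=s*(1+c['k1']*(s@s));K=c['K'];return np.array([K[0][0]*s[0]+K[0][2],K[1][1]*s[1]+K[1][2]])
E
python3 - <<'E'
from h import *
for n in ['top','side','wrist']:
    c=cam(n,n+'0.png');print(n,c['position'],c['orientation'],c['K'],c['k1'])
    for o in ['rail','chest','catch','lid','file','hammer','offcut']:
        r=optics.cut_out(n,o)
        print(n,o,[(round(float(a['confidence']),2),np.round(a['point']),int(a['region'].sum()),np.round(atz(c,a['point'],{'rail':.085,'catch':.075,'lid':.083}.get(o,.02)),3)) for a in r[:2]])
print(robot.read_state())
E
```

```text
pics
top [0.47104168 0.05117377 1.17927725] [ 0.06739192 -0.10307708 -1.56318947] [[407.21848962   0.         321.91002605]
 [  0.         407.21848962 197.64095941]
 [  0.           0.           1.        ]] -0.09074568293303216
top rail [(0.98, array([317., 214.]), 1923, array([0.546, 0.04 , 0.085]))]
top chest [(0.68, array([329., 180.]), 12490, array([0.65 , 0.005, 0.02 ])), (0.61, array([214., 171.]), 191, array([0.674, 0.338, 0.02 ]))]
top catch [(0.77, array([336., 212.]), 229, array([ 0.553, -0.012,  0.075]))]
top lid [(0.91, array([328., 177.]), 9163, array([0.648, 0.011, 0.083]))]
top file [(0.55, array([352., 246.]), 853, array([ 0.462, -0.061,  0.02 ])), (0.24, array([321., 212.]), 1893, array([0.557, 0.026, 0.02 ]))]
top hammer [(0.6, array([448., 182.]), 1062, array([ 0.647, -0.344,  0.02 ])), (0.24, array([331., 180.]), 9414, array([ 0.65 , -0.001,  0.02 ]))]
top offcut [(0.51, array([213., 172.]), 157, array([0.671, 0.341, 0.02 ]))]
side [0.33832927 0.64532619 0.71101809] [ 0.22903603 -1.07977005 -2.52876974] [[365.90323851   0.         317.61589269]
 [  0.         36
[... 913 characters left out ...]
d []
wrist file []
wrist hammer []
wrist offcut []
{'t': 1.2, 'q': array([ 1.10259374e+00,  1.30376843e-01,  1.48817869e+00, -3.01231495e-06,
        1.52296012e+00, -8.53978400e-02]), 'dq': array([-0.00124235, -0.00051926,  0.00074445, -0.00093642,  0.00086833,
        0.0002018 ]), 'joint_torque': array([ 2.03215270e-03, -5.59775019e+01, -4.92056787e+01,  7.72833964e-02,
        2.26599688e-02, -8.29443138e-06]), 'tool_pos': array([0.22410755, 0.5566089 , 0.21866078]), 'orientation': array([5.97638756e-01, 3.08419875e+00, 1.15047347e-04]), 'force': array([-0.40049539, -0.71663647, -1.01857483]), 'wrist_torque': array([-0.05381496, -0.00280057, -0.0204392 ]), 'opening': 0.09296813069594523}
```

View pics/top0.png

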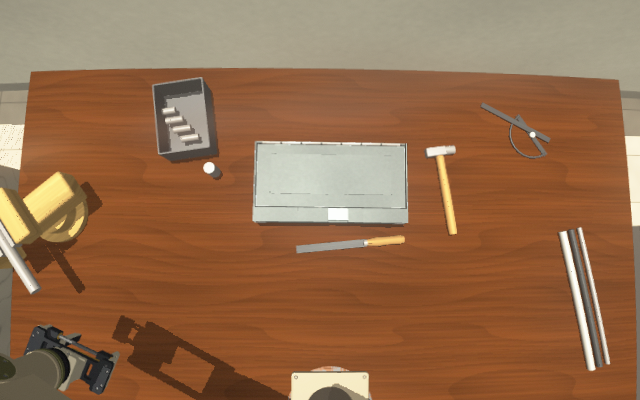

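View pics/side0.png

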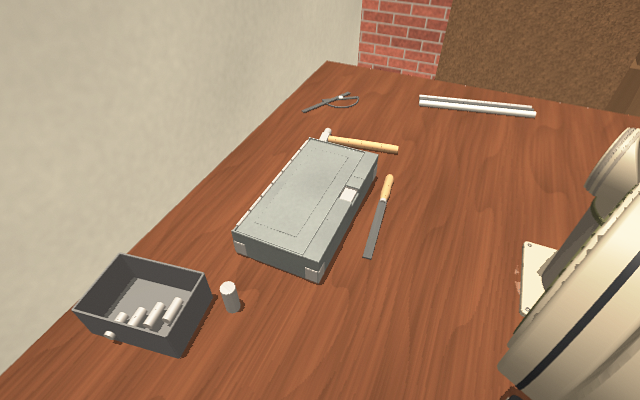

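Run:
```python
from h import *
for n in ['top','side']:
    c=cam(n)
    for o,z in [('rail',.085),('catch',.075),('lid',.083)]:
        r=optics.cut_out(n,o)
        if not r: continue
        m=r[0]['region'].astype(np.uint8)
        ys,xs=np.nonzero(m)
        P=np.array([atz(c,(x,y),z)[:2] for x,y in zip(xs,ys)])
        rect=cv2.minAreaRect(P.astype(np.float32)*1000)
        print(n,o,rect, np.round(cv2.boxPoints(rect)).tolist())
s=robot.read_state();print(s['t'],R.from_rotvec(s['orientation']).as_matrix())
```

```text
top rail ((544.8795776367188, 2.0766448974609375), (40.49124526977539, 414.2463684082031), 0.3017851412296295) [[524.0, 209.0], [526.0, -205.0], [566.0, -205.0], [564.0, 209.0]]
top catch ((549.836669921875, -14.962305068969727), (32.7019157409668, 54.48517608642578), 0.3177315890789032) [[533.0, 12.0], [534.0, -42.0], [566.0, -42.0], [566.0, 12.0]]
top lid ((652.5531005859375, 3.7809906005859375), (409.2535095214844, 177.61419677734375), 89.69114685058594) [[563.0, -200.0], [740.0, -201.0], [742.0, 208.0], [565.0, 209.0]]
side rail ((544.7151489257812, 2.808074951171875), (418.9460144042969, 43.28982925415039), 89.58833312988281) [[522.0, -207.0], [565.0, -207.0], [568.0, 212.0], [525.0, 212.0]]
side catch ((548.9991455078125, -26.079421997070312), (44.50709533691406, 33.69427490234375), 87.23209381103516) [[531.0, -47.0], [565.0, -49.0], [567.0, -5.0], [533.0, -3.0]]
side lid ((653.125244140625, 3.246917724609375), (409.3377990722656, 173.36073303222656), 89.7508544921875) [[566.0, -201.0], [739.0, -202.0], [741.0, 208.0], [567.0, 208.0]]
1.6 [[-9.27629418e-01  3.73501889e-01  2.65560287e-05]
 [ 3.73501890e-01  9.27629417e-01  4.55949820e-05]
 [-7.60434153e-06  5.22139736e-05 -9.99999999e-01]]
```

The top view shows the notch as a bright patch at about column 338, row 214, which puts it at y ≈ -42 to +12 mm. The side view agrees, with the patch at about (347,194). The rail centre is at about (0.545, 0.002) with a yaw of about +0.3°. I'll shut the gripper, square it to the rail and move above the rail at y ≈ +50 mm.

>>> send_rows(targets=[[-1,[0,0,0],-0.13],[-1,[0,0,0],-0.13],[-1,[0,0,0],-0.13],[-1,[-24,-40,0],0],[-1,[-24,-40,0],0],[-1,[-24,-40,0],0],[-1,[-24,-40,0],0],[-1,[-24,-40,0],0],[-1,[-24,-40,0],0],[-1,[-24,-40,0],0],[-1,[-24,-40,0],0]], newtons=20)

```text
t: 2.7
tool_pos: [0.4191, 0.2363, 0.219]
orientation: [-0.012, 3.141, 0.001]
force: [-0.1, 1.1, -0.3]
opening: 0.0096
```

>>> send_rows(targets=[[-1,[-24,-36,0],0],[-1,[-24,-36,0],0],[-1,[-24,-36,0],0],[-1,[-23,-36,15],0],[-1,[-23,-36,25],0],[-1,[0,0,30],0],[-1,[0,0,30],0],[-1,[0,0,10],0],[-1,[0,0,0],0],[-1,[0,0,0],0]])

```text
t: 3.7
tool_pos: [0.5384, 0.0592, 0.1101]
orientation: [-0.012, 3.14, 0.0]
force: [0.7, 1.2, -0.1]
opening: 0.0004
```

Run:
```python
from h import *
c=cam('wrist','w1.png');cam('side','s1.png')
for o,z in [('rail',.085),('catch',.075)]:
    for r in optics.cut_out('wrist',o)[:1]:
        ys,xs=np.nonzero(r['region'])
        P=np.array([atz(c,(x,y),z)[:2] for x,y in zip(xs,ys)])
        print(o,r['confidence'],P.min(0),P.max(0),cv2.minAreaRect(P.astype(np.float32)*1000))
s=robot.read_state();print(s['t'],s['tool_pos'],s['force'],s['opening'])
```

```text
rail 0.83 [ 0.52249719 -0.1701727 ] [0.56796762 0.21320367] ((545.1744384765625, 21.546646118164062), (383.2724304199219, 43.40159606933594), 89.62122344970703)
3.9 [0.53883667 0.05911019 0.11050445] [-0.233071    0.19267477 -0.07469779] 0.0006683225204420367
```

View pics/w1.png

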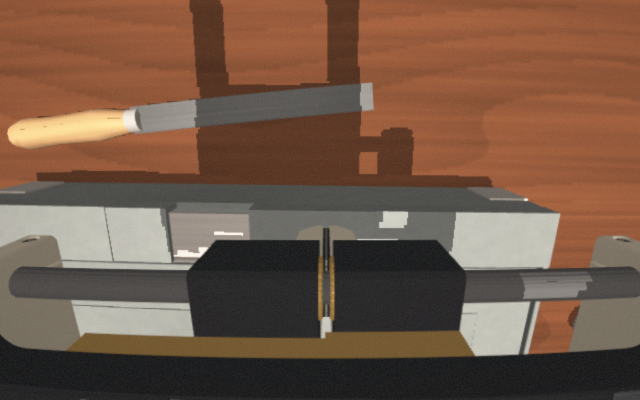

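View pics/s1.png

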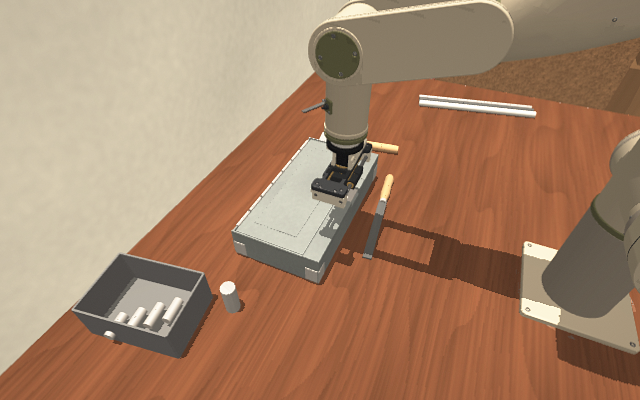

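The wrist view shows the notch at columns 172–250, rows 207–262, to the left of the finger (towards -y). The finger is over plain rail. The file is clear in front. I'll lower the finger to light contact.

Run:
```python
from h import *
c=cam('wrist')
for p in [(172,212),(170,258),(250,212),(250,240)]: print(p,atz(c,p,.085))
```

```text
(172, 212) [ 0.53101314 -0.03947497  0.085     ]
(170, 258) [ 0.56329366 -0.0447154   0.085     ]
(250, 212) [0.53050091 0.01133191 0.085     ]
(250, 240) [0.5495747  0.01031507 0.085     ]
```

>>> send_rows(targets=[[-1,[0,0,12],0],[-1,[0,0,8],0],[-1,[0,0,2],0],[-1,[0,0,0],0],[-1,[0,0,0],0]])

```text
t: 4.45
tool_pos: [0.5374, 0.0588, 0.0861]
orientation: [0.011, -3.141, 0.0]
force: [0.1, 0.1, -0.6]
opening: 0.0006
```

>>> send_rows(targets=[[-1,[0,0,1],0],[-1,[0,0,1],0],[-1,[0,0,0],0]])

```text
t: 4.75
tool_pos: [0.5378, 0.0588, 0.0853]
orientation: [-0.011, 3.141, -0.0]
force: [-4.8, -0.3, 6.2]
opening: 0.0004
```

>>> send_rows(targets=[[-1,[0,-4,0],0],[-1,[0,-4,0],0],[-1,[0,-4,0],0],[-1,[0,-4,0],0],[-1,[0,-4,0],0]])

```text
t: 5.25
tool_pos: [0.5385, 0.0389, 0.0853]
orientation: [-0.011, 3.14, 0.001]
force: [0.7, 3.4, 5.8]
opening: 0.0005
```

>>> send_rows(targets=[[-1,[0,-4,0],0],[-1,[0,-4,0],0],[-1,[0,-4,0],0]])

```text
t: 5.55
tool_pos: [0.5386, 0.0269, 0.0853]
orientation: [-0.011, 3.14, 0.001]
force: [-0.5, 3.6, 5.6]
opening: 0.0006
```

>>> send_rows(targets=[[-1,[0,-4,0],0],[-1,[0,-4,0],0],[-1,[0,-4,0],0]])

```text
t: 5.85
tool_pos: [0.5387, 0.0149, 0.0853]
orientation: [-0.011, 3.14, 0.001]
force: [-0.2, 3.0, 5.1]
opening: 0.0004
```

>>> send_rows(targets=[[-1,[0,-4,0],0],[-1,[0,-4,0],0]])

```text
t: 6.05
tool_pos: [0.5387, 0.0068, 0.0853]
orientation: [-0.011, 3.14, 0.001]
force: [0.2, 3.7, 5.0]
opening: 0.0006
```

>>> send_rows(targets=[[-1,[0,-4,0],0],[-1,[0,-4,0],0]])

```text
t: 6.25
tool_pos: [0.5377, -0.0019, 0.0842]
orientation: [0.011, -3.141, 0.001]
force: [0.6, 0.1, 0.4]
opening: 0.0002
```

The fingertip fell off the rail edge between y = 7 and -2 mm: the force dropped from 5 N to 0.4 N. That fits the notch the cameras show at -41 to +12 mm. I'll go to its middle and press.

>>> send_rows(targets=[[-1,[1,-5,0],0],[-1,[1,-5,0],0],[-1,[0,-4,0],0],[-1,[0,0,4],0],[-1,[0,0,4],0],[-1,[0,0,1],0],[-1,[0,0,0],0]])

```text
t: 6.95
tool_pos: [0.5359, -0.015, 0.0753]
orientation: [0.012, -3.141, -0.0]
force: [-0.1, -0.7, 0.0]
opening: 0.0006
```

>>> send_rows(targets=[[-1,[0,0,1.5],0],[-1,[0,0,1.5],0],[-1,[0,0,0],0]])

```text
t: 7.25
tool_pos: [0.5362, -0.015, 0.0726]
orientation: [0.012, -3.141, -0.0]
force: [-2.1, -0.1, 3.1]
opening: 0.0006
```

>>> send_rows(targets=[[-1,[0,0,1.5],0],[-1,[0,0,1],0],[-1,[0,0,1],0],[-1,[0,0,0],0]])

```text
t: 7.65
tool_pos: [0.5362, -0.0151, 0.0693]
orientation: [0.011, -3.141, -0.0]
force: [-3.7, 1.6, 5.7]
opening: 0.0005
```

Run:
```python
from h import *
cam('side','s2.png')
s=robot.read_state();print(s['t'],s['tool_pos'],s['force'])
```

```text
7.7 [ 0.53612792 -0.01506014  0.06926719] [-4.40358074  1.2457224   5.93952599]
```

View pics/s2.png

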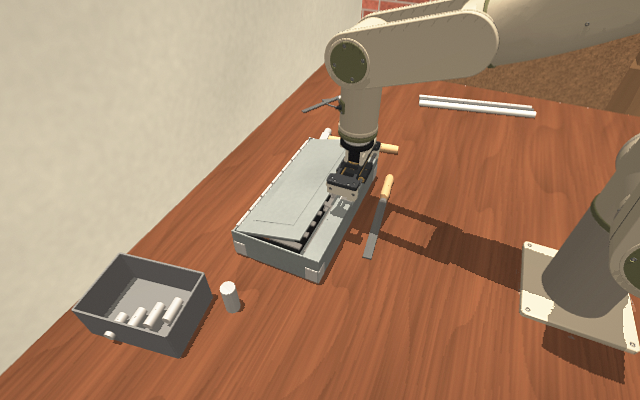

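The side view shows the lid sprung free and rising, with a dark gap at about (310,220). I'll let it climb, then withdraw upward and towards the robot.

>>> send_rows(targets=[[-1,[0,0,0],0],[-1,[0,0,0],0],[-1,[0,0,0],0],[-1,[0,0,0],0],[-1,[0,0,0],0],[-1,[0,0,0],0]])

```text
t: 8.3
tool_pos: [0.5362, -0.0151, 0.0693]
orientation: [0.011, -3.141, -0.0]
force: [-4.3, 1.9, 5.7]
opening: 0.0002
```

Run:
```python
from h import *
cam('side','s3.png')
s=robot.read_state();print(s['t'],s['tool_pos'],s['force'])
```

```text
8.35 [ 0.53610108 -0.01502131  0.06924361] [-3.79309905  1.81475132  5.52962547]
```

View pics/s3.png

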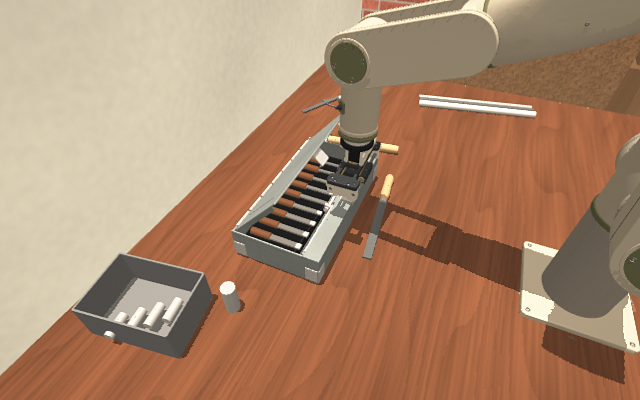

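The lid is well up, with an open interior. I'll retreat towards the robot, over the file with clearance.

>>> send_rows(targets=[[-1,[2,0,-8],0],[-1,[8,0,-15],0],[-1,[20,0,-15],0],[-1,[30,0,-10],0],[-1,[30,0,-10],0],[-1,[30,0,-20],0],[-1,[20,0,-30],0],[-1,[0,20,-30],0],[-1,[0,40,0],0],[-1,[0,40,0],0],[-1,[0,0,0],0]])

```text
t: 9.45
tool_pos: [0.3955, 0.0874, 0.2079]
orientation: [-0.018, 3.14, 0.003]
force: [-0.2, -1.4, 0.2]
opening: 0.0007
```

>>> send_rows(targets=[[-1,[0,0,0],0],[-1,[0,0,0],0],[-1,[0,0,0],0],[-1,[0,0,0],0],[-1,[0,0,0],0],[-1,[0,0,0],0],[-1,[0,0,0],0],[-1,[0,0,0],0],[-1,[0,0,0],0],[-1,[0,0,0],0],[-1,[0,0,0],0],[-1,[0,0,0],0]])

```text
t: 10.65
tool_pos: [0.3955, 0.0838, 0.2072]
orientation: [-0.011, 3.142, -0.0]
force: [-1.4, 0.4, -0.4]
opening: 0.0004
```

```bash
cat > chk.py <<'E'
from h import *
import sys
t=sys.argv[1]
for n in ['top','side']:
    c=cam(n,n+t+'.png')
    for o in ['lid','file','hammer','offcut']:
        r=optics.cut_out(n,o)
        print(n,o,[(round(float(a['confidence']),2),np.round(a['point']),int(a['region'].sum())) for a in r[:1]])
s=robot.read_state();print(s['t'],s['tool_pos'],s['force'])
E
python3 chk.py 4
```

```text
top lid [(0.77, array([333., 148.]), 1510)]
top file [(0.81, array([351., 247.]), 873)]
top hammer [(0.86, array([448., 182.]), 975)]
top offcut [(0.7, array([212., 170.]), 186)]
side lid [(0.91, array([279., 166.]), 3200)]
side file [(0.69, array([378., 223.]), 556)]
side hammer [(0.61, array([358., 142.]), 580)]
side offcut [(0.59, array([225., 298.]), 473)]
11.15 [0.39549045 0.083796   0.20712645] [0.46307245 0.18843614 0.08195524]
```

View pics/side4.png

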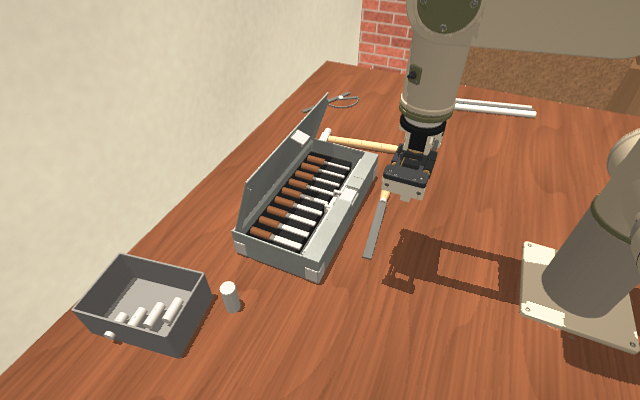

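View pics/top4.png

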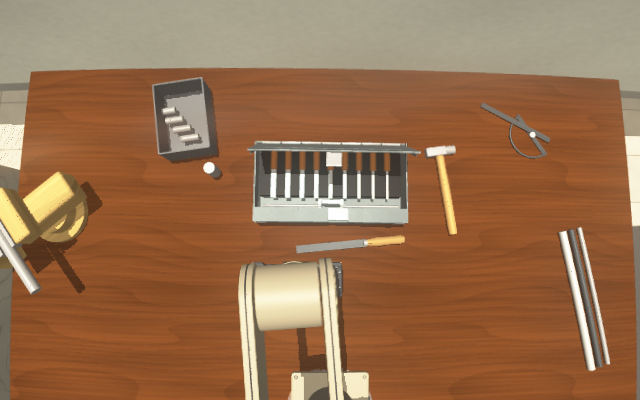

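Lid looks open, with the file, hammer and offcut where they were. I'll wait a little longer, check that the lid has stopped moving, and compare it with the 1.25 rad prediction.

>>> send_rows(targets=[[-1,[0,0,0],0],[-1,[0,0,0],0],[-1,[0,0,0],0],[-1,[0,0,0],0],[-1,[0,0,0],0],[-1,[0,0,0],0],[-1,[0,0,0],0],[-1,[0,0,0],0],[-1,[0,0,0],0],[-1,[0,0,0],0],[-1,[0,0,0],0],[-1,[0,0,0],0]])

```text
t: 12.35
tool_pos: [0.3955, 0.0838, 0.2071]
orientation: [-0.011, 3.142, 0.0]
force: [-0.2, 0.0, -0.3]
opening: 0.0007
```

```bash
python3 chk.py 5
python3 - <<'E'
from h import *
a=cv2.imread('pics/side4.png').astype(int);b=cv2.imread('pics/side5.png').astype(int)
d=np.abs(a-b).max(2)>60;print('changed px',d[90:260,220:340].sum())
c=cam('side')
for th in (1.05,1.15,1.25):
  for y in (.206,-.202):
    print(th,y,np.round(proj(c,[.738-.172*np.cos(th),y,.083+.172*np.sin(th)])))
E
```

```text
top lid [(0.56, array([334., 148.]), 1505)]
top file [(0.73, array([351., 248.]), 767)]
top hammer [(0.63, array([447., 182.]), 1049)]
top offcut [(0.56, array([212., 171.]), 205)]
side lid [(0.82, array([280., 163.]), 3176)]
side file [(0.92, array([375., 224.]), 547)]
side hammer [(0.92, array([353., 143.]), 601)]
side offcut [(0.55, array([227., 298.]), 489)]
12.85 [0.39549641 0.08380781 0.20713442] [-0.07566058 -0.39432914 -0.26426955]
changed px 0
1.05 0.206 [262. 193.]
1.05 -0.202 [338.  99.]
1.15 0.206 [254. 187.]
1.15 -0.202 [333.  96.]
1.25 0.206 [247. 183.]
1.25 -0.202 [328.  92.]
```

The lid is still. Its corners in the picture, about (248,184) and (327,94), match the 1.25 rad prediction of (247,183) and (328,92).

```bash
python3 -c "
from plant import ticket
print(ticket.close_job())"
```

```text
the job is handed in; nothing more can be done
None
```

The lid sprang free and is standing fully open, the hand is clear of everything, and the job is handed in.

- **What I did:** I slid the shut fingertip along the rail top at about 5–6 N. It dropped into the notch between y = +7 and -2 mm. I then pressed the catch near the middle of the notch (y ≈ -15 mm) with about 6 N down. Once the lid was well up, I withdrew the hand up and towards the robot.
- **Lid:** it did not move between two side pictures about 1.7 s apart. Its corners are within about 2 pixels of where a 1.25 rad opening would put them.
- **Hand tools and offcut:** the file, hammer and offcut are where they were to within about 2 pixels in the top view. In the side view the file and hammer centre points shifted by up to about 7 pixels. For the file I put this down to the arm partly hiding it, and for the hammer to scatter between detections.
- **Force, time and disagreements:** the last force reading was about 0 N, and the job took about 13 s of the 67 s allowed. No check failed. The one disagreement was the side camera placing the notch middle about 11 mm further to -y than the top camera. The near rail edge hides part of the notch from the side, and the feel of the rail agreed with the top view.

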